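Draw the carrier out of the curing hood and crate the jar

ROBOT

A 6-joint arm with a two-finger parallel gripper is mounted at the origin on a cart in front of the work surface, level with it; the furniture and walls round the work are solid. World frame = base frame: x ahead of the robot, y to its left, z up, the work surface at z = 0. Lengths are in m, angles in degrees, forces in N, time in s.
With the tool pointing down it reaches from about 0.25 to 0.725 m from the base axis. Payload 9.7 kg.
Tool frame: the origin (TCP) lies at the centre of the arm's flange, where the gripper is bolted on; the fingertips stand 173 mm ahead of it and the grasp point (between the pads) lies 155 mm ahead of it; z points along the fingers, y is the line along which they close (so a half turn about z gives the same grasp; the last joint's range is limited). The gripper opens to 85 mm and grips with 20 to 120 N. Pads are 22 mm wide; open, the fingers measure 114 mm over their backs; the gripper's body (76 mm by 85 mm) begins 54 mm behind the grasp point. The pads swing forward as they close: fully open they stand 13 mm farther back than shut.
Start: joints at [-70.302, 4.979, 10.078, 95.1, 0, 90], TCP at [0.185, -0.518, 0.405] pointing down, gripper open.
Joint ranges: [-179.16, 179.16], [-48.56, 103.87], [-65.8, 70.77], [-126.05, 130.52], [-82.76, 87.17], [-180, 180]. Speed limits (degrees/s): [127.2, 127.2, 147.25, 180, 180, 180].

INTERFACE

Orientations are given as [roll, pitch, yaw] about the fixed x, y, z axes, in that order (R = Rz(yaw) Ry(pitch) Rx(roll)).
In Python, from workcell import monitor, camera, get_calibration, bot gives the robot as it stands.
- The arm moves only by the tool carry_out, never from a script. Its argument "targets" is text: rows parted by semicolons, each of 7 numbers parted by spaces: the shift along the tool's x, y, z in units of 0.04 m (1.0 is 0.04 m), then the turn, a rotation vector about the tool's x, y, z in units of 0.1 rad (1.0 is 0.1 rad), then the opening, from -1 (shut) to 1 (fully open), so that 0 is half open. A call has exactly 8 rows; each row shifts and turns the commanded pose from where the row before left it, along the tool's axes as they then stand; what a row does not reach is not made up. A row lasts 1/12 s, in which the tool goes at most 41.7 mm and 7.16 degrees, less where a joint would pass 70% of its speed; a pose out of reach is approached as far as the arm can. A call with a number of a shift or a turn outside -1 to 1 is refused whole. A call with a gripper value outside its range is refused whole. The fingers move at their own pace and stop on an object; "newtons" is the grip in N (left out, the last holds). Time passes only in rows, so rows that do not move let the fingers close, or fill a call up. It gives the time, the measured TCP pose, the force, the opening and the grip force at its end, in the units of the state.
- monitor.get_obs(): the state, without advancing time (a new reading comes with each control period).
- camera(name): name is "scene" or "top" or "wrist"; returns the picture (400x640x3 uint8, red, green, blue); there is no depth.
- get_calibration(name): a dict with "fx", "fy", "cx", "cy" (pixels), "D" ([k1, k2, p1, p2, k3] as OpenCV has them; the pictures are not rectified), "view" (4x4, takes a point from world to camera coordinates). Camera axes: x right, y down, z forward; pixel columns grow to the right and rows downward; lengths in m; the calibration is good to about 2 mm. A picture is of the moment at which its call begins: read the wrist's pose just before it. get_calibration takes no time and is no camera call; for the wrist camera it gives the pose at the moment of the call.
- bot.job_done(): hands the job in; it is judged then, once.
The state is a dict: "time": time; "q": joint angles; "qd": joint speeds; "joint_efforts": joint torques, N m; "ee_pos": TCP position; "tcp_rot": TCP orientation; "wrist_force": force on the tool from outside, world axes, zero at the start; "torque": the same for the moment, N m; "opening": finger opening in m; "grasp_force": force on a finger pad.
Only numpy, scipy, OpenCV 4.12 (cv2) and the standard library are available. Lean on these libraries where they do the work, as an engineer would, in place of code of your own. Each camera call takes 0.05 s, during which the arm holds its last target. There are 200 camera calls.

TASK

Take hold of the orange handle under the edge of the curing hood and draw the carrier level and gently, without jamming it, out of its tight channel until you feel it meet the sprung black buffer of the red stop bar and push that in about half way, not to its hard end, with the jar still standing on the carrier; leave it drawn out there. Then lift the green-lidded jar off the carrier and set it down gently, upright, on the cork pad in the free cell of the wooden crate, without disturbing the tin and the other jar there.

Things in the scene. Friction and masses are not known exactly. Their poses are not given: they have to be found in the camera images.
- curing_hood: Fixed blue curing hood on a grey base. Origin on the bench under the middle of the hood's front edge; x points into the hood along the channel (the carrier is drawn to -x), z up. Base x -215 to 115 mm, 130 wide, front half open, its side guides 38 high. Hood x 0 to 115, 124 wide, roof underside z 168, top z 176 (lamp box on it to z 190), cheeks at y +-56 to 62.
- roof_edge (a point): Middle of the lower front edge of the hood's roof, z 168 mm. The roof reaches out to here over the handle, so a gripper cannot take the handle from straight above at the start: come from the front, tool leaning back 30 to 45 degrees.
- channel_mouth (a point): Middle of the channel's mouth, at hood x 0, z 30 mm (top of the runners). Behind it the carrier runs between side guides at y +-46.5 and under lips at z 40 over its edges: play 1.5 mm at each side and 2 mm in height. In front of it the same guides are open at the top.
- carrier: Loose aluminium slide plate 120 (x) x 90 (y) x 8 mm, 0.28 to 0.49 kg, axes as the hood's. Origin at the centre of its underside, 30 mm above the bench in the guides. Rigid orange fin near its front: centre x -43, 30 long in x, 10 thick in y, z 8 to 54. Starts 35 to 43 mm to +x of the hood's origin. Slides on plain friction, a few newtons; a stronger pull means it binds or is at the stop.
- carrier_handle (a point): Middle of the upper part of the carrier's orange fin, 32 mm above the plate's top, 14 mm below the fin's top: the place to grip, fingers closing along the carrier's y.
- jar: Glass jar of screws with a green screw lid (fixed to it) that stands on the carrier: 64 mm diameter up to 66 mm, lid 60 mm diameter up to 88 mm, about 0.24 kg, origin at the centre of its underside. It stands 20 mm behind (+x) the carrier's origin, within 3 mm.
- crate: Fixed open wooden crate, 270 (x) x 96 (y) x 45 mm high, walls 5 mm, floor 5 mm thick, with two dividers across x: three cells in a row along its x, 83 x 86 mm inside, at x -88, 0 and +88 mm. Origin at the centre of its underside.
- cork_pad: Fixed round cork pad, 68 mm diameter, 3 mm thick, on the floor in the middle of the free cell; origin at its underside, 5 mm above the bench; its top is 8 mm above the bench. Which cell is free changes.
- tin: Open tin of screws, 70 mm diameter, 70 mm high, standing in another cell of the crate; origin at the centre of its underside.
- second_jar: Another jar like the first, standing in the remaining cell; origin at the centre of its underside.
- buffer (a joint): How far the sprung black rubber buffer behind the red stop bar is pushed in: 0 m free, 0.014 m at its hard end; spring 1500 N/m, no preload. The bar is fixed across the open front half of the base (12 mm thick in x, z 28 to 54, thumb screws to 64) at a place that changes: the carrier first meets the buffer when its origin is 91 to 121 mm in front (-x) of the hood's origin; feel for it.

How it is judged (in metres and radians):
On the way:
1. The carrier is drawn level against the buffer and holds it pushed in by 3 to 12 mm for 0.15 s, the jar standing on the carrier (value of joint buffer above 0.003 m and angle between carrier's own z axis and vertical below 0.05 rad and angle between jar's own z axis and vertical below 0.1 rad and z of jar in the frame of carrier below 0.015 m), for 0.15 s.
At the end, for the whole second after the job is handed in: The jar stands upright (within 6 degrees) and at rest on the cork pad, its centre within 14 mm of the pad's; the carrier lies level between its guides, drawn out so that its origin is more than 75 mm in front of the hood's mouth; tin and second jar stand upright in their cells (horizontal distance between jar and cork_pad below 0.014 m and z of jar in the frame of cork_pad below 0.008 m and angle between each of jar, tin, second_jar's own z axis and vertical below 0.1 rad and linear speed of jar below 0.02 m/s and x of carrier in the frame of curing_hood below -0.075 m and angle between carrier's own z axis and vertical below 0.05 rad and z of carrier in the frame of curing_hood below 0.036 m); the robot touches nothing.
It fails at once if The carrier is forced: more than 40 N between it and the hood's channel while it is drawn by the fingers (more than 10 mm from its start), or the buffer is pushed in more than 12 mm (value of joint buffer above 0.012 m or (contact force between the fingers and carrier above 0.5 N and distance of carrier from where it was at the start of the episode above 0.01 m and contact force between carrier and curing_hood above 40 N)).
It fails at once if The carrier tips more than 6 degrees from level (angle between carrier's own z axis and vertical above 0.105 rad).
It fails at once if The jar tips more than 25 degrees (angle between jar's own z axis and vertical above 0.44 rad).
It fails at once if The jar is dropped or banged down: more than 60 N between it and the pad (contact force between jar and cork_pad above 60 N).
It fails at once if The tin or the second jar is moved more than 25 mm (distance of any of tin, second_jar from where it was at the start of the episode above 0.025 m).
It also fails if it takes over 72 s, if anything falls off the work surface, if the arm or the gripper's body presses on something with over 40 N, if the wrist force passes 120 N, or if a joint passes its speed limit or range.

## Working session

There is one attempt and no reset: what is moved stays moved. The work goes in short steps, Python scripts to look and compute and a tool call to move; the robot and the scene stay as the last step left them, time stands still between calls to the robot, and variables do not carry over. Pictures are saved under pics/ and viewed, at most 14 in all, crops included, and the job is handed in when it is done.

Besides the shell and the picture viewer there is one more tool, called after "Request:" in YAML: its name, and indented under it one key for each argument. carry_out: Moves the arm, as the interface text tells. Shifts and turns lie within -1 to 1; 1 stands for 0.04 m of shift or 0.1 rad of turn. Its arguments: {"type":"object","properties":{"targets":{"type":"string"},"newtons":{"type":"number"}},"required":["targets"]}

```bash
mkdir -p pics; python3 - <<'E'
from workcell import monitor,camera,get_calibration
import cv2
for n in("scene","top"):
    cv2.imwrite(f"pics/{n}0.png",camera(n)[:,:,::-1]); c=get_calibration(n); print(n,c)
o=monitor.get_obs(); print(o)
E
```

```text
scene {'fx': 425.717023106832, 'fy': 425.717023106832, 'cx': 316.76589004096235, 'cy': 205.26302400042556, 'D': array([-0.06084802,  0.        ,  0.        ,  0.        ,  0.        ]), 'view': array([[-0.53890185, -0.8421686 , -0.01835355,  0.37607001],
       [-0.42475115,  0.29048373, -0.85744135,  0.29415506],
       [ 0.72744158, -0.45428103, -0.5142543 ,  0.71728091],
       [ 0.        ,  0.        ,  0.        ,  1.        ]])}
top {'fx': 416.859228511341, 'fy': 416.859228511341, 'cx': 325.3728909852139, 'cy': 201.42388966059875, 'D': array([-0.03484444,  0.        ,  0.        ,  0.        ,  0.        ]), 'view': array([[ 0.0298606 , -0.99949658, -0.01072049,  0.08332295],
       [-0.9976936 , -0.02914923, -0.0613009 ,  0.55203596],
       [ 0.06095755,  0.01252624, -0.99806176,  0.98126825],
       [ 0.        ,  0.        ,  0.        ,  1.        ]])}
{'time': 0.1, 'q': array([-7.03033492e+01,  5.01032983e+00,  1.00401584e+01,  9.51011247e+01,
        3.30355272e-04,  9.00027260e+01]), 'qd': array([ 0.04526677, -0.02571732,  0.19520537, -0.04281265,  0.00547203,
        0.07773853]), 'joint_efforts': array([-6.18829799e-04, -5.21561015e+01,  4.65654302e+01,  1.59352395e-02,
       -6.52205790e-05, -1.02400563e-05]), 'ee_pos': array([ 0.18537553, -0.51782724,  0.40404142]), 'tcp_rot': array([-1.79928704e+02, -3.26962883e-04,  1.96939244e+01]), 'wrist_force': array([ 0.22951713, -0.46845303, -0.74879644]), 'torque': array([-0.01896663,  0.04849105, -0.01497817]), 'grasp_force': 0.0, 'opening': 0.08522465410255334}
```

View pics/scene0.png

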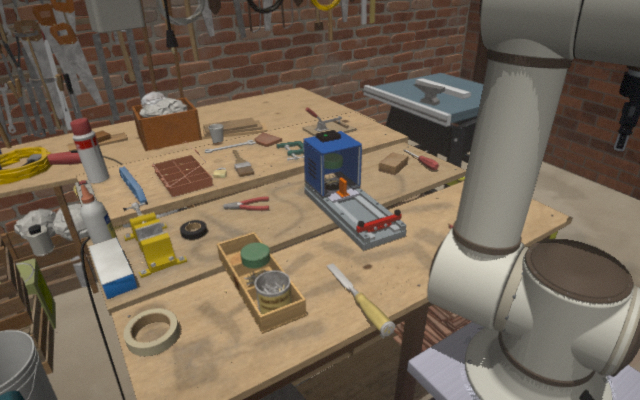

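View pics/top0.png

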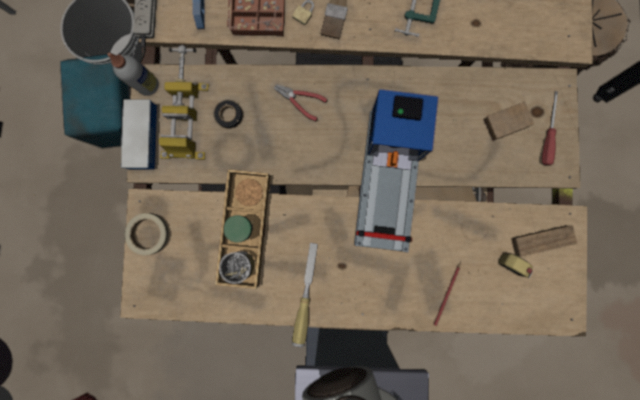

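Scene: blue hood at (332,165), base running to (385,225), crate at (262,280). Top: hood at (405,121), orange fin at (393,158), red bar at (384,237). In the crate, the free cork cell is at (249,190), the jar at (238,229) and the tin at (237,266). I'll enlarge a crop for precise edges.

```bash
python3 - <<'E'
import cv2
im=cv2.imread("pics/top0.png")
a=cv2.resize(im[80:260,345:455],None,fx=3.3,fy=3.3,interpolation=cv2.INTER_CUBIC)
b=cv2.resize(im[160:295,210:280],None,fx=4.4,fy=4.4,interpolation=cv2.INTER_CUBIC)
h=max(a.shape[0],b.shape[0])
p=lambda x:cv2.copyMakeBorder(x,0,h-x.shape[0],0,0,cv2.BORDER_CONSTANT)
o=cv2.hconcat([p(a),p(b)]);print(o.shape,a.shape);cv2.imwrite("pics/crop0.png",o)
E
```

```text
(594, 671, 3) (594, 363, 3)
```

View pics/crop0.png

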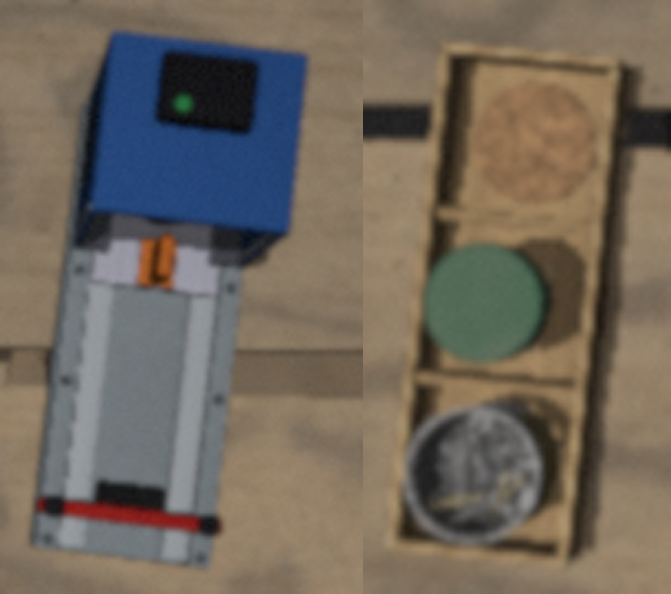

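```bash
cat > h.py <<'E'
import numpy as np,cv2
from scipy.spatial.transform import Rotation as Ro
from scipy.optimize import least_squares
from workcell import get_calibration
def cam(n):
    c=get_calibration(n);return np.array([[c['fx'],0,c['cx']],[0,c['fy'],c['cy']],[0,0,1]]),c['D'],c['view']
def proj(P,c):
    K,D,V=c;return cv2.projectPoints(np.float64(P).reshape(-1,1,3),cv2.Rodrigues(V[:3,:3])[0],V[:3,3],K,D)[0][:,0]
def back(uv,z,c):
    K,D,V=c;uv=np.float64(uv).reshape(-1,1,2)
    d=cv2.undistortPoints(uv,K,D)[:,0];d=np.c_[d,np.ones(len(d))]@V[:3,:3];o=-V[:3,:3].T@V[:3,3]
    return o+d*((z-o[2])/d[:,2])[:,None]
def fit(obj,obs,c,x0):
    obj=np.float64(obj)
    def w(p): 
        P=obj.copy();P[:,:2]=obj[:,:2]@Ro.from_euler('z',p[2]).as_matrix()[:2,:2].T+p[:2];return P
    r=least_squares(lambda p:(proj(w(p),c)-obs).ravel(),x0);return r.x,r.fun.reshape(-1,2).round(1)
E
python3 - <<'E'
from h import *
c=cam("top")
A=lambda p:np.array(p)/3.3-.35+[345,80]
B=lambda p:(np.array(p)-[363,0])/4.4-.4+[210,160]
h=A([(90,210),(288,235),(305,55),(113,33),(32,545),(208,567)])
obj=np.array([(0,62,176),(0,-62,176),(115,-62,176),(115,62,176),(-215,65,38),(-215,-65,38)])/1000
x,r=fit(obj,h,c,[.5,-.1,0]);print("hood",x,np.degrees(x[2]),r.tolist())
x0=x[:2]
R=Ro.from_euler('z',-x[2]).as_matrix()
L=lambda p:(p-[*x0,0])@R.T
print("fin front top/bot, bar buffer", L(back(A([(155,285)]),.06,c)),L(back(A([(157,237),(175,237),(140,285),(170,287)]),.084,c)))
print("plate front",L(back(A([(90,280),(212,295)]),.038,c)),"bar",L(back(A([(40,512),(212,530)]),.054,c)),"buffer back",L(back(A([(98,482),(165,487)]),.05,c)))
k=B([(445,45),(622,62),(572,560),(390,545)])
obj=np.array([(135,48,45),(135,-48,45),(-135,-48,45),(-135,48,45)])/1000
x,r=fit(obj,k,c,[.4,.2,0]);print("crate",x,np.degrees(x[2]),r.tolist())
R=Ro.from_euler('z',x[2]).as_matrix();print("cell",R@[.088,0,0]+[*x[:2],0])
print("cork",back(B([(536,142)]),.008,c),"jar2",back(B([(485,301)]),.088,c),"tin",back(B([(474,473)]),.07,c))
E
```

```text
hood [ 0.65469502 -0.05422249 -0.09656878] -5.532983720226707 [[-0.4, -0.0], [0.2, 0.0], [1.1, -0.5], [-0.8, -1.3], [-1.1, 0.8], [1.0, 1.1]]
fin front top/bot, bar buffer [[-0.02200783  0.00102996  0.06      ]] [[ 0.00699497  0.00659047  0.084     ]
 [ 0.00853724 -0.00559538  0.084     ]
 [-0.02723981  0.01426764  0.084     ]
 [-0.02603997 -0.00614884  0.084     ]]
plate front [[-0.02062998  0.04466406  0.038     ]
 [-0.02041879 -0.04303884  0.038     ]] bar [[-0.18898896  0.061076    0.054     ]
 [-0.1863684  -0.05903776  0.054     ]] buffer back [[-0.16316502  0.02313736  0.05      ]
 [-0.16075285 -0.0237447   0.05      ]]
crate [ 0.47995227  0.2906944  -0.06343874] -3.6347721064554026 [[-0.1, -1.0], [0.2, -1.2], [-0.2, 1.4], [0.1, 0.7]]
cell [0.56777526 0.28511554 0.        ]
cork [[0.56771911 0.28606617 0.008     ]] jar2 [[0.48003224 0.29285468 0.088     ]] tin [[0.39161906 0.29889629 0.07      ]]
```

```bash
cat >> h.py <<'E'
from workcell import monitor
HO=np.array([.6547,-.0542,0]);HY=-5.53
def hw(p): return Ro.from_euler('z',HY,degrees=True).apply(p)+HO
def lean(a,yaw=HY):
    return Ro.from_euler('z',yaw,degrees=True)*Ro.from_euler('y',-a,degrees=True)*Ro.from_euler('x',180,degrees=True)
def state():
    o=monitor.get_obs();return np.array(o['ee_pos']),Ro.from_euler('xyz',o['tcp_rot'],degrees=True),o
def rows(p1,R1,n,start=None):
    p0,R0=start or state()[:2]
    w=(R0.inv()*R1).as_rotvec()/n
    S=sum((R0*Ro.from_rotvec(k*w)).as_matrix() for k in range(n))
    d=np.linalg.solve(S,p1-p0)
    print(n,"rows of",(d/.04).round(2).tolist(),(w/.1).round(2).tolist(),"mm/row",round(np.linalg.norm(d)*1e3,1))
def grasp_tcp(g,R,back=0): return np.asarray(g)-(.155+back)*R.as_matrix()[:,2]
E
python3 - <<'E'
from h import *
R=lean(40);print(R.as_matrix().round(2).tolist())
g=hw([-.0035,0,.070]);t=grasp_tcp(g,R,.10);print(g,t)
p0,R0,o=state()
rows(t+[0,0,.06],R,16)
E
```

```text
[[0.76, -0.1, 0.64], [-0.07, -1.0, -0.06], [0.64, 0.0, -0.77]]
[ 0.65121629 -0.05386272  0.07      ] [ 0.48806831 -0.03806713  0.26534133]
16 rows of [0.52, -0.69, 0.29] [-0.1, 0.43, 0.26] mm/row 36.5
```

Request:
carry_out:
  targets: "0.52 -0.69 0.29 -0.1 0.43 0.26 1;0.52 -0.69 0.29 -0.1 0.43 0.26 1;0.52 -0.69 0.29 -0.1 0.43 0.26 1;0.52 -0.69 0.29 -0.1 0.43 0.26 1;0.52 -0.69 0.29 -0.1 0.43 0.26 1;0.52 -0.69 0.29 -0.1 0.43 0.26 1;0.52 -0.69 0.29 -0.1 0.43 0.26 1;0.52 -0.69 0.29 -0.1 0.43 0.26 1"

```text
time: 0.77
ee_pos: [0.3033, -0.2607, 0.3322]
tcp_rot: [177.5, -20.2, 8.0]
wrist_force: [0.7, -1.6, 0.9]
opening: 0.0851
grasp_force: 0.0
```

```bash
python3 - <<'E'
from h import *
R=lean(40);g=hw([-.0035,0,.070]);t=grasp_tcp(g,R,.10)
print(state()[2]['q']); rows(t+[0,0,.06],R,8)
E
```

```text
[-44.6304404  -25.84590076 -25.58395143  75.68788416  14.28799662
 129.67466823]
8 rows of [0.52, -0.68, 0.29] [-0.09, 0.43, 0.27] mm/row 36.3
```

Joint 6 would run into its 180° limit, so I'll take the half-turned grasp instead.

Request:
carry_out:
  targets: "0 0 0 0 0 -1 1;0 0 0 0 0 -1 1;0 0 0 0 0 -1 1;0 0 0 0 0 -1 1;0 0 0 0 0 -1 1;0 0 0 0 0 -1 1;0 0 0 0 0 -1 1;0 0 0 0 0 -1 1"

```text
time: 1.43
ee_pos: [0.3031, -0.2622, 0.3328]
tcp_rot: [163.6, -11.9, 55.5]
wrist_force: [-0.5, 0.4, -0.2]
opening: 0.0855
grasp_force: 0.0
```

Request:
carry_out:
  targets: "0 0 0 0 0 -1 1;0 0 0 0 0 -1 1;0 0 0 0 0 -1 1;0 0 0 0 0 -1 1;0 0 0 0 0 -1 1;0 0 0 0 0 -1 1;0 0 0 0 0 -1 1;0 0 0 0 0 -1 1"

```text
time: 2.1
ee_pos: [0.3031, -0.2622, 0.3328]
tcp_rot: [160.1, 3.1, 99.1]
wrist_force: [-0.8, 0.5, -0.7]
opening: 0.0856
grasp_force: 0.0
```

```bash
sed -i "s/Ro.from_euler('x',180,degrees=True)$/Ro.from_euler('x',180,degrees=True)*Ro.from_euler('z',180,degrees=True)/" h.py; python3 - <<'E'
from h import *
R=lean(40);g=hw([-.0035,0,.070]);t=grasp_tcp(g,R,.10)
print(state()[2]['q']); rows(t+[0,0,.06],R,16)
E
```

```text
[-44.78942326 -25.64875762 -25.37579848  75.81672148  14.2225261
  37.41523178]
16 rows of [0.08, 0.46, 0.11] [-0.12, -0.2, -0.82] mm/row 19.3
```

Request:
carry_out:
  targets: "0.08 0.46 0.11 -0.12 -0.2 -0.82 1;0.08 0.46 0.11 -0.12 -0.2 -0.82 1;0.08 0.46 0.11 -0.12 -0.2 -0.82 1;0.08 0.46 0.11 -0.12 -0.2 -0.82 1;0.08 0.46 0.11 -0.12 -0.2 -0.82 1;0.08 0.46 0.11 -0.12 -0.2 -0.82 1;0.08 0.46 0.11 -0.12 -0.2 -0.82 1;0.08 0.46 0.11 -0.12 -0.2 -0.82 1"

```text
time: 2.77
ee_pos: [0.4291, -0.1777, 0.344]
tcp_rot: [162.6, 24.5, 132.5]
wrist_force: [-0.2, -0.5, 0.8]
opening: 0.0855
grasp_force: 0.0
```

Request:
carry_out:
  targets: "0.08 0.46 0.11 -0.12 -0.2 -0.82 1;0.08 0.46 0.11 -0.12 -0.2 -0.82 1;0.08 0.46 0.11 -0.12 -0.2 -0.82 1;0.08 0.46 0.11 -0.12 -0.2 -0.82 1;0.08 0.46 0.11 -0.12 -0.2 -0.82 1;0.08 0.46 0.11 -0.12 -0.2 -0.82 1;0.08 0.46 0.11 -0.12 -0.2 -0.82 1;0.08 0.46 0.11 -0.12 -0.2 -0.82 1"

```text
time: 3.43
ee_pos: [0.4892, -0.0401, 0.3255]
tcp_rot: [-179.5, 39.9, 175.0]
wrist_force: [0.4, 0.2, 0.5]
opening: 0.0854
grasp_force: 0.0
```

```bash
python3 - <<'E'
from h import *
from workcell import camera
R=lean(40);g=hw([-.0035,0,.070]);t=grasp_tcp(g,R,.10)
p,r,o=state();print(o['q']); rows(t,R,4)
im=camera("wrist")[:,:,::-1];cv2.imwrite("pics/w0.png",im)
np.save("w0.npy",cam("wrist")[2])
E
```

```text
[ -4.48797247 -27.35845086 -32.57000322  44.93948604  -0.87660704
   0.42995359]
4 rows of [0.25, 0.01, 0.28] [-0.01, -0.01, 0.02] mm/row 15.0
```

View pics/w0.png

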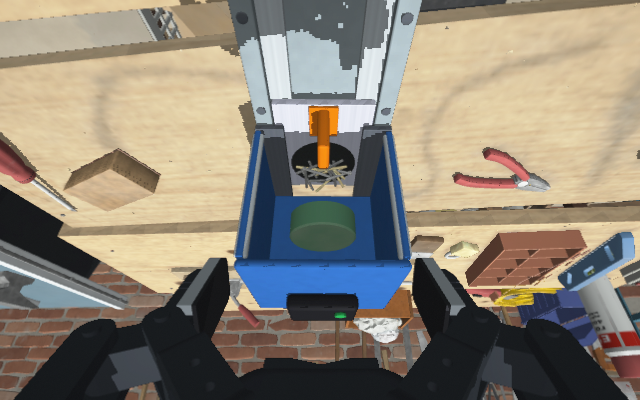

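Wrist view (upside down): roof edge at row ~262, cols 236–412; orange fin at (323,110–168); plate front edge at row ~101, cols 270–377; the jar is behind it. I'll enlarge.

```bash
python3 - <<'E'
import cv2
im=cv2.imread("pics/w0.png")
cv2.imwrite("pics/w0c.png",cv2.resize(im[75:315,220:430],None,fx=2.5,fy=2.5,interpolation=cv2.INTER_CUBIC))
E
```

```text
(no output)
```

View pics/w0c.png

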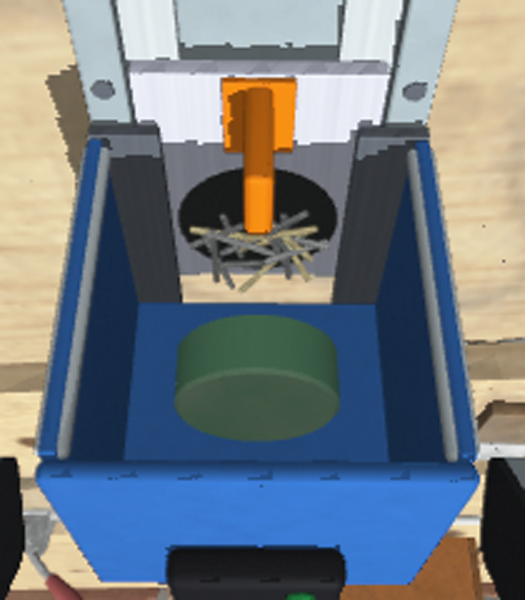

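```bash
python3 - <<'E'
from h import *
K,D,_=cam("wrist");c=(K,D,np.load("w0.npy"))
A=lambda p:np.array(p)/2.5-.3+[220,75]
px=A([(38,472),(478,475),(100,580),(415,580)])
obj=np.array([(0,-62,176),(0,62,176),(115,-62,176),(115,62,176)])/1000
x,r=fit(obj,px,c,[.65,-.05,-.1]);print("hood",x[:2],np.degrees(x[2]),r.tolist())
f=back(A([(258,178),(258,232),(258,205)]),.084,c); q=back(A([(131,73),(388,73)]),.038,c)
for o in (f,q): print(o.round(4).tolist(),Ro.from_euler('z',-HY,degrees=True).apply(o-HO).round(4).tolist())
print(np.degrees(np.arctan2(*(q[1]-q[0])[[1,0]]))-90, np.degrees(np.arctan2(*(q[1]-q[0])[[1,0]])))
print(proj([hw(v) for v in ([0,62e-3,.176],[0,-62e-3,.176])],c),A([(478,475),(38,472)]))
E
```

```text
hood [ 0.6506126  -0.05263454] -4.664955272140046 [[-5.5, 3.1], [5.3, 3.3], [-0.8, 1.5], [1.0, 2.6]]
[[0.6346, -0.0516, 0.084], [0.6617, -0.0538, 0.084], [0.6475, -0.0527, 0.084]] [[-0.0203, 0.0007, 0.084], [0.0069, 0.0011, 0.084], [-0.0073, 0.0009, 0.084]]
[[0.63, -0.0948, 0.038], [0.6369, -0.0078, 0.038]] [[-0.0207, -0.0428, 0.038], [-0.0222, 0.0444, 0.038]]
-4.5377253360605465 85.46227466393945
[[412.46424002 270.59545568]
 [228.77140569 268.32772213]] [[410.9 264.7]
 [234.9 263.5]]
```

```bash
python3 - <<'E'
import cv2
im=cv2.imread("pics/w0.png")
cv2.imwrite("pics/w0d.png",cv2.resize(im[0:130,220:430],None,fx=3.7,fy=3.7,interpolation=cv2.INTER_CUBIC))
E
```

```text
(no output)
```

View pics/w0d.png

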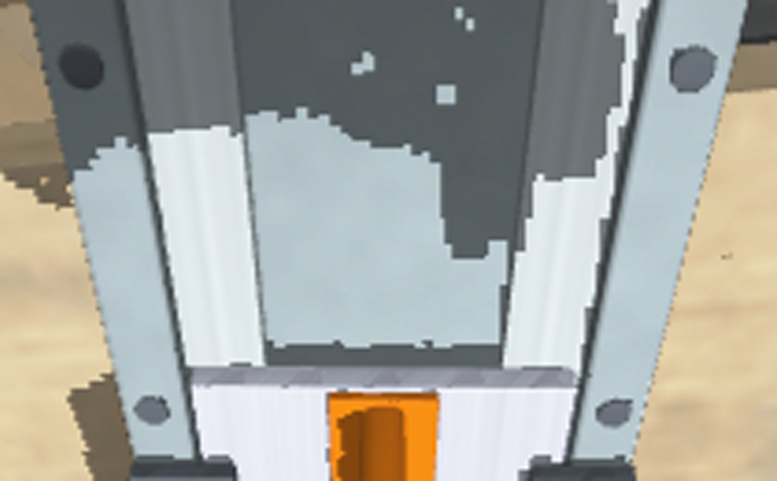

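```bash
python3 - <<'E'
from h import *
K,D,_=cam("wrist");c=(K,D,np.load("w0.npy"))
A=lambda p:np.array(p)/3.7-.35+[220,0]
for pts in ([(82,67),(692,68),(152,410),(613,411)],[(120,0),(655,0),(195,440),(572,440)]):
    b=back(A(pts),.039,c); m1=(b[0]+b[1])/2;m2=(b[2]+b[3])/2
    print(b.round(4).tolist(),m1,m2,[round(float(np.degrees(np.arctan2(v[1],v[0]))),2) for v in (m2-m1,b[2]-b[0],b[3]-b[1])], [np.degrees(np.arctan2(-v[0],v[1])) for v in (b[1]-b[0],b[3]-b[2])], np.linalg.norm(b[1]-b[0]))
E
```

```text
[[0.5565, -0.0988, 0.039], [0.5655, 0.0087, 0.039], [0.6355, -0.106, 0.039], [0.6443, 0.0014, 0.039]] [ 0.56098483 -0.04506203  0.039     ] [ 0.6398761  -0.05228295  0.039     ] [-5.23, -5.17, -5.29] [np.float64(-4.817904743046083), np.float64(-4.680860651710873)] 0.107881986510966
[[0.546, -0.0891, 0.039], [0.5535, 0.0009, 0.039], [0.6456, -0.0979, 0.039], [0.6527, -0.0076, 0.039]] [ 0.54976793 -0.04407908  0.039     ] [ 0.64912379 -0.05278184  0.039     ] [-5.01, -5.09, -4.92] [np.float64(-4.754355297959952), np.float64(-4.4943026634924)] 0.09029641039739661
```

```bash
sed -i 's/^HO=.*/HO=np.array([.6535,-.0532,0]);HY=-5.0/' h.py; python3 - <<'E'
from h import *
R=lean(40);g=hw([-.005,0,.070])
t=grasp_tcp(g,R,.10);rows(t,R,4);rows(grasp_tcp(g,R),R,8,(t,R))
E
```

```text
4 rows of [0.25, -0.0, 0.27] [-0.02, -0.01, 0.02] mm/row 14.7
8 rows of [-0.0, -0.0, 0.31] [0.0, 0.0, 0.0] mm/row 12.5
```

Request:
carry_out:
  targets: "0.25 0 0.27 -0.02 -0.01 0.02 1;0.25 0 0.27 -0.02 -0.01 0.02 1;0.25 0 0.27 -0.02 -0.01 0.02 1;0.25 0 0.27 -0.02 -0.01 0.02 1;0 0 0.3 0 0 0 1;0 0 0.3 0 0 0 1;0 0 0.3 0 0 0 1;0 0 0 0 0 0 1"

```text
time: 4.15
ee_pos: [0.5091, -0.0429, 0.2369]
tcp_rot: [179.5, 39.8, 174.1]
wrist_force: [-0.2, -0.5, -0.5]
opening: 0.0852
grasp_force: 0.0
```

```bash
python3 - <<'E'
from h import *
R=lean(40);g=hw([-.005,0,.070]);rows(grasp_tcp(g,R),R,6)
E
```

```text
6 rows of [0.0, 0.01, 0.26] [-0.0, -0.0, -0.02] mm/row 10.5
```

Request:
carry_out:
  targets: "0 0.01 0.26 0 0 -0.02 1;0 0.01 0.26 0 0 -0.02 1;0 0.01 0.26 0 0 -0.02 1;0 0.01 0.26 0 0 -0.02 1;0 0.01 0.26 0 0 -0.02 1;0 0.01 0.26 0 0 -0.02 1;0 0 0 0 0 0 1;0 0 0 0 0 0 1"

```text
time: 4.82
ee_pos: [0.5494, -0.0441, 0.1908]
tcp_rot: [-179.9, 39.9, 175.0]
wrist_force: [0.2, 0.2, 0.6]
opening: 0.0854
grasp_force: 0.0
```

```bash
python3 - <<'E'
from h import *
from workcell import camera
R=lean(40);g=hw([-.005,0,.070]);rows(grasp_tcp(g,R),R,1);o=state()[2];print(o['tcp_rot'],o['wrist_force'])
im=camera("wrist")[:,:,::-1];cv2.imwrite("pics/w1.png",im);np.save("w1.npy",cam("wrist")[2])
E
```

```text
1 rows of [0.04, 0.0, 0.04] [-0.02, -0.01, -0.01] mm/row 2.1
[-179.90563174   39.94662825  174.95830857] [0.17269698 0.24105084 0.57268394]
```

View pics/w1.png

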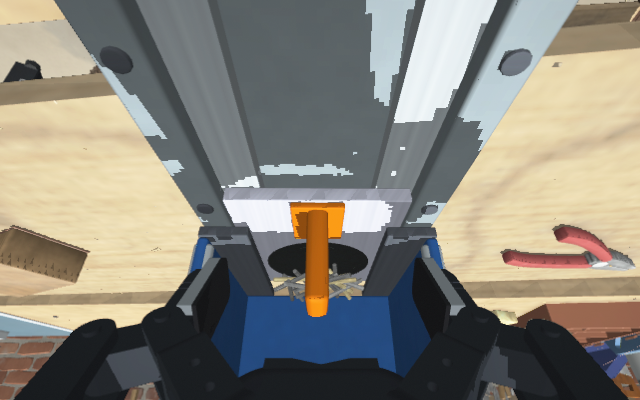

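Fin top spans cols 307–328 at rows 296–316, between the pads (~217 and ~425). I'll check the lateral offset.

```bash
python3 - <<'E'
from h import *
K,D,_=cam("wrist");c=(K,D,np.load("w1.npy"))
p,R,_=state();M=R.as_matrix()
print(proj([p+.155*M[:,2],p+.135*M[:,2]],c))
b=back([(317.5,297),(317.5,315),(305,297),(328,297)],.084,c);print(b.round(4))
print("in tool",((b-p)@M).round(4).tolist(), p+.155*M[:,2])
E
```

```text
[[320.99307217 280.64422994]
 [321.01159692 309.19119783]]
[[ 0.6335 -0.0531  0.084 ]
 [ 0.6653 -0.0563  0.084 ]
 [ 0.6331 -0.058   0.084 ]
 [ 0.6338 -0.0491  0.084 ]]
in tool [[0.0044, -0.0014, 0.1367], [-0.0201, -0.0017, 0.1572], [0.0043, -0.0062, 0.1367], [0.0044, 0.0027, 0.1367]] [ 0.64864151 -0.05312516  0.07276388]
```

Request:
carry_out:
  targets: "0.04 -0.035 0.04 -0.02 0 0 1;0 0 0 0 0 0 0;0 0 0 0 0 0 -0.5;0 0 0 0 0 0 -1;0 0 0 0 0 0 -1;0 0 0 0 0 0 -1;0 0 0 0 0 0 -1;0 0 0 0 0 0 -1"
  newtons: 40

```text
time: 5.53
ee_pos: [0.5491, -0.0456, 0.1897]
tcp_rot: [180.0, 40.1, 174.9]
wrist_force: [-2.7, -0.1, 1.0]
opening: 0.0094
grasp_force: 39.9
```

Request:
carry_out:
  targets: "0 0 0 0 0 0 -1;0 0 0 0 0 0 -1;0 0 0 0 0 0 -1;0 0 0 0 0 0 -1;0 0 0 0 0 0 -1;0 0 0 0 0 0 -1;0 0 0 0 0 0 -1;0 0 0 0 0 0 -1"

```text
time: 6.2
ee_pos: [0.5491, -0.0456, 0.1897]
tcp_rot: [180.0, 40.1, 174.9]
wrist_force: [-4.2, -2.4, 4.9]
opening: 0.0094
grasp_force: 40.4
```

```bash
python3 - <<'E'
from h import *
p,R,o=state();h=Ro.from_euler('z',-HY,degrees=True)
print("hood-frame grasp",h.apply(p+.155*R.as_matrix()[:,2]-HO),"F",h.apply(o['wrist_force']),o['torque'],o['tcp_rot'])
E
```

```text
hood-frame grasp [-0.00486997 -0.0016046   0.07106428] F [-4.01797165 -2.77361134  4.89487355] [-0.25621989  0.67197806 -0.37392549] [179.99081812  40.06676074 174.94783723]
```

Request:
carry_out:
  targets: "0.048 0 -0.04 0 0 0 -1;0.048 0 -0.04 0 0 0 -1;0.048 0 -0.04 0 0 0 -1;0.048 0 -0.04 0 0 0 -1;0.048 0 -0.04 0 0 0 -1;0.048 0 -0.04 0 0 0 -1;0.048 0 -0.04 0 0 0 -1;0.048 0 -0.04 0 0 0 -1"

```text
time: 6.87
ee_pos: [0.529, -0.0437, 0.1897]
tcp_rot: [180.0, 40.1, 175.0]
wrist_force: [4.9, -0.1, 2.1]
opening: 0.0099
grasp_force: 39.2
```

```bash
cat > s.py <<'E'
from h import *
p,R,o=state();h=Ro.from_euler('z',-HY,degrees=True)
print("hood-frame grasp",h.apply(p+.155*R.as_matrix()[:,2]-HO).round(4),"F",h.apply(o['wrist_force']).round(1),h.apply(o['torque']).round(2),o['tcp_rot'].round(2),round(o['opening'],4))
E
python3 s.py
```

```text
hood-frame grasp [-0.025  -0.0014  0.0711] F [4.9 0.3 2.1] [ 0.03 -0.27  0.01] [179.97  40.08 174.95] 0.0099
```

Request:
carry_out:
  targets: "0.077 0 -0.0645 0 0 0 -1;0.077 0 -0.0645 0 0 0 -1;0.077 0 -0.0645 0 0 0 -1;0.077 0 -0.0645 0 0 0 -1;0.077 0 -0.0645 0 0 0 -1;0.077 0 -0.0645 0 0 0 -1;0.077 0 -0.0645 0 0 0 -1;0.077 0 -0.0645 0 0 0 -1"

```text
time: 7.53
ee_pos: [0.4968, -0.0409, 0.1896]
tcp_rot: [180.0, 40.1, 175.0]
wrist_force: [5.5, -0.2, 1.7]
opening: 0.0094
grasp_force: 39.3
```

```bash
python3 s.py
```

```text
hood-frame grasp [-0.0573 -0.0014  0.071 ] F [5.5 0.3 1.7] [-0.   -0.43 -0.03] [179.98  40.09 174.96] 0.0094
```

Request:
carry_out:
  targets: "0.077 0 -0.0645 0 0 0 -1;0.077 0 -0.0645 0 0 0 -1;0.077 0 -0.0645 0 0 0 -1;0.077 0 -0.0645 0 0 0 -1;0.077 0 -0.0645 0 0 0 -1;0.077 0 -0.0645 0 0 0 -1;0.077 0 -0.0645 0 0 0 -1;0.077 0 -0.0645 0 0 0 -1"

```text
time: 8.2
ee_pos: [0.4649, -0.0381, 0.1896]
tcp_rot: [180.0, 40.1, 175.0]
wrist_force: [5.9, -0.7, 3.4]
opening: 0.0093
grasp_force: 39.3
```

Request:
carry_out:
  targets: "0.077 0 -0.0645 0 0 0 -1;0.077 0 -0.0645 0 0 0 -1;0.077 0 -0.0645 0 0 0 -1;0.077 0 -0.0645 0 0 0 -1;0.077 0 -0.0645 0 0 0 -1;0.077 0 -0.0645 0 0 0 -1;0.077 0 -0.0645 0 0 0 -1;0.077 0 -0.0645 0 0 0 -1"

```text
time: 8.87
ee_pos: [0.4329, -0.0353, 0.1896]
tcp_rot: [180.0, 40.1, 175.0]
wrist_force: [4.8, -1.4, 2.4]
opening: 0.0094
grasp_force: 39.3
```

```bash
python3 s.py
```

```text
hood-frame grasp [-0.1215 -0.0014  0.071 ] F [ 5.  -1.   2.4] [-0.   -0.49 -0.03] [179.98  40.11 174.95] 0.0094
```

Request:
carry_out:
  targets: "0.029 0 -0.0245 0 0 0 -1;0.029 0 -0.0245 0 0 0 -1;0.029 0 -0.0245 0 0 0 -1;0.029 0 -0.0245 0 0 0 -1;0.029 0 -0.0245 0 0 0 -1;0.029 0 -0.0245 0 0 0 -1;0.029 0 -0.0245 0 0 0 -1;0.029 0 -0.0245 0 0 0 -1"

```text
time: 9.53
ee_pos: [0.421, -0.0342, 0.1896]
tcp_rot: [180.0, 40.1, 175.0]
wrist_force: [5.9, -0.6, 2.2]
opening: 0.0094
grasp_force: 39.3
```

Request:
carry_out:
  targets: "0.019 0 -0.016 0 0 0 -1;0.019 0 -0.016 0 0 0 -1;0.019 0 -0.016 0 0 0 -1;0.019 0 -0.016 0 0 0 -1;0.019 0 -0.016 0 0 0 -1;0 0 0 0 0 0 -1;0 0 0 0 0 0 -1;0 0 0 0 0 0 -1"

```text
time: 10.2
ee_pos: [0.416, -0.0338, 0.1896]
tcp_rot: [180.0, 40.1, 175.0]
wrist_force: [-1.3, -0.2, 6.1]
opening: 0.0097
grasp_force: 40.1
```

```bash
python3 s.py
```

```text
hood-frame grasp [-0.1385 -0.0014  0.071 ] F [-1.3 -0.3  6.1] [ 0.04 -0.14 -0.03] [179.98  40.08 174.96] 0.0097
```

Request:
carry_out:
  targets: "0.012 0 -0.01 0 0 0 -1;0.012 0 -0.01 0 0 0 -1;0.012 0 -0.01 0 0 0 -1;0.012 0 -0.01 0 0 0 -1;0.012 0 -0.01 0 0 0 -1;0.012 0 -0.01 0 0 0 -1;0.012 0 -0.01 0 0 0 -1;0.012 0 -0.01 0 0 0 -1"

```text
time: 10.87
ee_pos: [0.4112, -0.0334, 0.1896]
tcp_rot: [180.0, 40.1, 175.0]
wrist_force: [5.7, -1.6, 2.9]
opening: 0.0095
grasp_force: 39.4
```

```bash
python3 s.py
```

```text
hood-frame grasp [-0.1433 -0.0014  0.071 ] F [ 5.8 -1.1  2.9] [-0.02 -0.65 -0.05] [179.98  40.1  174.96] 0.0095
```

Request:
carry_out:
  targets: "0.012 0 -0.01 0 0 0 -1;0.012 0 -0.01 0 0 0 -1;0.012 0 -0.01 0 0 0 -1;0.012 0 -0.01 0 0 0 -1;0.012 0 -0.01 0 0 0 -1;0.012 0 -0.01 0 0 0 -1;0.012 0 -0.01 0 0 0 -1;0.012 0 -0.01 0 0 0 -1"

```text
time: 11.53
ee_pos: [0.4063, -0.0329, 0.1896]
tcp_rot: [180.0, 40.1, 175.0]
wrist_force: [7.9, -0.9, 2.4]
opening: 0.0096
grasp_force: 39.0
```

```bash
python3 s.py
```

```text
hood-frame grasp [-0.1482 -0.0014  0.071 ] F [ 8.  -0.2  2.4] [ 0.04 -0.77 -0.05] [179.98  40.11 174.95] 0.0096
```

Request:
carry_out:
  targets: "0.009 0 -0.0076 0 0 0 -1;0.009 0 -0.0076 0 0 0 -1;0.009 0 -0.0076 0 0 0 -1;0.009 0 -0.0076 0 0 0 -1;0.009 0 -0.0076 0 0 0 -1;0.009 0 -0.0076 0 0 0 -1;0.009 0 -0.0076 0 0 0 -1;0.009 0 -0.0076 0 0 0 -1"

```text
time: 12.2
ee_pos: [0.4026, -0.0326, 0.1896]
tcp_rot: [180.0, 40.1, 175.0]
wrist_force: [10.7, 0.1, 0.6]
opening: 0.0098
grasp_force: 38.8
```

```bash
python3 s.py
```

```text
hood-frame grasp [-0.1519 -0.0014  0.0711] F [10.7  1.1  0.6] [ 0.04 -1.01 -0.06] [179.98  40.13 174.95] 0.0098
```

Request:
carry_out:
  targets: "0.009 0 -0.0076 0 0 0 -1;0.009 0 -0.0076 0 0 0 -1;0.009 0 -0.0076 0 0 0 -1;0.009 0 -0.0076 0 0 0 -1;0.009 0 -0.0076 0 0 0 -1;0 0 0 0 0 0 -1;0 0 0 0 0 0 -1;0 0 0 0 0 0 -1"

```text
time: 12.87
ee_pos: [0.4003, -0.0324, 0.1895]
tcp_rot: [180.0, 40.1, 174.9]
wrist_force: [12.3, -0.8, -0.4]
opening: 0.0093
grasp_force: 38.8
```

```bash
python3 s.py; python3 - <<'E'
from workcell import camera
import cv2
im=camera("top")[:,:,::-1]
s=camera("scene")[:,:,::-1]
a=cv2.resize(im[140:260,345:425],(400,600),interpolation=cv2.INTER_CUBIC)
b=cv2.resize(s[150:250,300:410],(400,364),interpolation=cv2.INTER_CUBIC)
b=cv2.copyMakeBorder(b,0,236,0,0,cv2.BORDER_CONSTANT)
cv2.imwrite("pics/c2.png",cv2.hconcat([a,b]))
E
```

```text
hood-frame grasp [-0.1542 -0.0014  0.071 ] F [12.3  0.2 -0.4] [ 0.06 -1.19 -0.06] [179.97  40.13 174.95] 0.0093
```

View pics/c2.png

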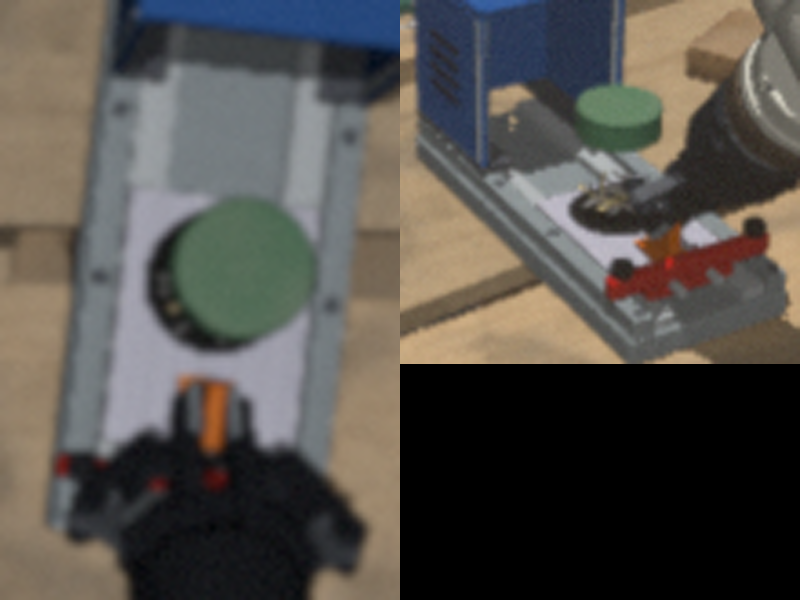

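Request:
carry_out:
  targets: "0.0095 0 -0.008 0 0 0 -1;0.0095 0 -0.008 0 0 0 -1;0 0 0 0 0 0 -1;0 0 0 0 0 0 -1;0 0 0 0 0 0 -1;0 0 0 0 0 0 -1;0 0 0 0 0 0 -1;0 0 0 0 0 0 -1"

```text
time: 13.63
ee_pos: [0.3994, -0.0323, 0.1896]
tcp_rot: [180.0, 40.1, 174.9]
wrist_force: [12.7, -1.3, -0.7]
opening: 0.0092
grasp_force: 38.8
```

```bash
python3 s.py
```

```text
hood-frame grasp [-0.1551 -0.0014  0.0711] F [12.8 -0.2 -0.7] [ 0.05 -1.33 -0.06] [179.97  40.14 174.95] 0.0092
```

Request:
carry_out:
  targets: "-0.012 0 0.01 0 0 0 -1;-0.012 0 0.01 0 0 0 -1;-0.012 0 0.01 0 0 0 -1;-0.012 0 0.01 0 0 0 -1;0 0 0 0 0 0 -0.4;0 0 0 0 0 0 -0.2;0 0 0 0 0 0 -0.2;0 0 0 0 0 0 -0.2"

```text
time: 14.3
ee_pos: [0.4011, -0.0325, 0.1885]
tcp_rot: [180.0, 39.9, 175.0]
wrist_force: [0.4, -0.3, 0.4]
opening: 0.0342
grasp_force: 0.0
```

Request:
carry_out:
  targets: "0 0 -0.3 0 0 0 -0.2;0 0 -0.5 0 0 0 -0.2;0 0 -0.8 0 0 0 -0.2;0 0 -0.8 0 0 0 0;0 0 -0.8 0 0 0 1;0 0 -0.8 0 0 0 1;0 0 -0.8 0 0 0 1;0 0 0 0 0 0 1"

```text
time: 14.97
ee_pos: [0.3445, -0.0265, 0.3558]
tcp_rot: [-180.0, 37.2, 175.0]
wrist_force: [0.3, 0.0, 1.3]
opening: 0.0854
grasp_force: 0.0
```

```bash
python3 s.py; python3 - <<'E'
from workcell import camera
import cv2
im=camera("top")[:,:,::-1];cv2.imwrite("pics/t3.png",im)
a=cv2.resize(im[140:260,345:425],(400,600),interpolation=cv2.INTER_CUBIC)
cv2.imwrite("pics/c3.png",a)
E
```

```text
hood-frame grasp [-0.2165 -0.0005  0.2324] F [0.3 0.  1.3] [-0.02  0.5   0.04] [-179.98   37.21  174.95] 0.0854
```

View pics/c3.png

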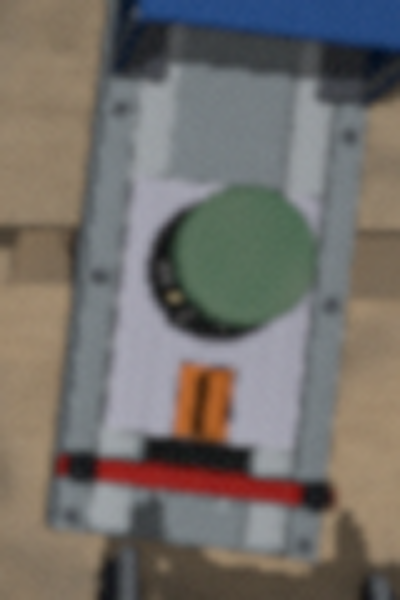

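The jar stands upright on the drawn-out carrier: lid centre at crop (247,255), which is full-image (394.4,191). The carrier rests at the buffer.

```bash
python3 - <<'E'
from h import *
c=cam("top");uv=np.array([(247,255),(172,255),(320,255),(246,182),(246,328)])/5-.4+[345,140]
b=back(uv,.126,c);print(b.round(4));h=Ro.from_euler('z',-HY,degrees=True);print(h.apply(b[:1]-HO))
j=b[0].copy()
R=lean(0);g=j.copy();g[2]=.038+.082
t=grasp_tcp(g,R,.09);print(t);rows(t,R,10)
E
```

```text
[[ 0.5701 -0.0476  0.126 ]
 [ 0.5692 -0.0156  0.126 ]
 [ 0.5711 -0.0788  0.126 ]
 [ 0.6015 -0.0466  0.126 ]
 [ 0.5389 -0.0478  0.126 ]]
[[-0.08352929 -0.00172139  0.126     ]]
[ 0.57013853 -0.04763478  0.365     ]
10 rows of [-0.55, -0.0, 0.17] [-0.0, 0.65, -0.0] mm/row 23.1
```

Request:
carry_out:
  targets: "-0.55 0 0.17 0 0.65 0 1;-0.55 0 0.17 0 0.65 0 1;-0.55 0 0.17 0 0.65 0 1;-0.55 0 0.17 0 0.65 0 1;-0.55 0 0.17 0 0.65 0 1;-0.55 0 0.17 0 0.65 0 1;-0.55 0 0.17 0 0.65 0 1;-0.55 0 0.17 0 0.65 0 1"

```text
time: 15.68
ee_pos: [0.5259, -0.0426, 0.3698]
tcp_rot: [-180.0, 6.8, 174.9]
wrist_force: [0.1, -0.2, 0.6]
opening: 0.0854
grasp_force: 0.0
```

```bash
python3 - <<'E'
from h import *
R=lean(0);g=np.array([.5701,-.0476,.120]);rows(grasp_tcp(g,R,.09),R,3)
E
```

```text
3 rows of [-0.37, -0.01, 0.07] [-0.0, 0.4, -0.0] mm/row 14.9
```

Request:
carry_out:
  targets: "-0.37 -0.01 0.07 0 0.4 0 1;-0.37 -0.01 0.07 0 0.4 0 1;-0.37 -0.01 0.07 0 0.4 0 1;0 0 0.2 0 0 0 1;0 0 0.2 0 0 0 1;0 0 0.2 0 0 0 1;0 0 0.2 0 0 0 1;0 0 0 0 0 0 1"

```text
time: 16.35
ee_pos: [0.5684, -0.0476, 0.3328]
tcp_rot: [-180.0, 0.1, 174.9]
wrist_force: [-0.3, -0.8, 0.5]
opening: 0.0856
grasp_force: 0.0
```

```bash
python3 - <<'E'
from h import *
from workcell import camera
R=lean(0);g=np.array([.5701,-.0476,.120]);rows(grasp_tcp(g,R),R,6)
im=camera("wrist")[:,:,::-1].copy();np.save("w2.npy",cam("wrist")[2])
p,Rr,o=state();print(p,o['tcp_rot'],proj([p+.155*Rr.as_matrix()[:,2],[*g[:2],.126]],cam("wrist")))
cv2.imwrite("pics/w2.png",im)
E
```

```text
6 rows of [-0.01, 0.0, 0.24] [-0.0, 0.0, -0.0] mm/row 9.6
[ 0.56860992 -0.04761007  0.33395694] [-1.79977833e+02  1.67194931e-01  1.74942291e+02] [[320.9204331  280.70367571]
 [321.23895874 233.55565786]]
```

View pics/w2.png

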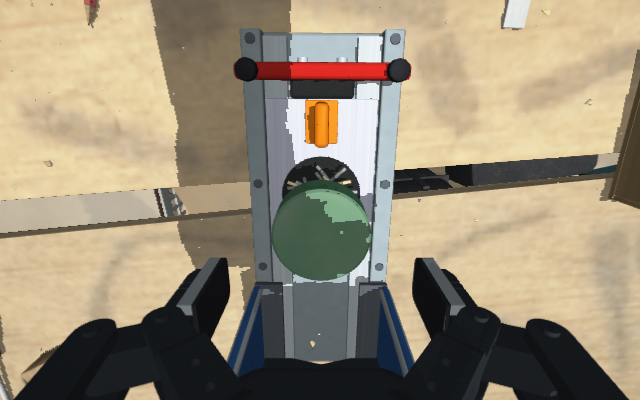

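Lid centre at (322,231), where (321,234) was expected, so it's well aligned. Descending.

Request:
carry_out:
  targets: "-0.02 0 0.24 0 0 0 1;-0.02 0 0.24 0 0 0 1;0 0 0.24 0 0 0 1;0 0 0.24 0 0 0 1;0 0 0.24 0 0 0 1;0 0 0.24 0 0 0 1;0 0 0 0 0 0 1;0 0 0 0 0 0 1"
  newtons: 30

```text
time: 17.07
ee_pos: [0.5712, -0.0479, 0.2762]
tcp_rot: [-180.0, 0.1, 174.9]
wrist_force: [-1.2, 0.4, 0.1]
opening: 0.0851
grasp_force: 0.0
```

Request:
carry_out:
  targets: "0 0 0 0 0 0 0.7;0 0 0 0 0 0 0.5;0 0 0 0 0 0 0.3;0 0 0 0 0 0 0.1;0 0 0 0 0 0 -0.1;0 0 0 0 0 0 -1;0 0 0 0 0 0 -1;0 0 0 0 0 0 -1"

```text
time: 17.73
ee_pos: [0.5716, -0.0478, 0.278]
tcp_rot: [-180.0, 0.3, 174.9]
wrist_force: [-0.0, 0.2, 6.2]
opening: 0.0592
grasp_force: 33.3
```

```bash
python3 s.py
```

```text
hood-frame grasp [-0.0812 -0.0018  0.123 ] F [-0.   0.2  6.2] [ 0.3  -0.04  0.05] [-180.      0.3   174.94] 0.0592
```

Request:
carry_out:
  targets: "0 0 -0.1 0 0 0 -1;0 0 -0.15 0 0 0 -1;0 0 -0.25 0 0 0 -1;0 0 -0.35 0 0 0 -1;0 0 -0.35 0 0 0 -1;0 0 -0.35 0 0 0 -1;0 0 -0.35 0 0 0 -1;0 0 -0.1 0 0 0 -1"

```text
time: 18.4
ee_pos: [0.5713, -0.0479, 0.3599]
tcp_rot: [-180.0, 0.4, 174.9]
wrist_force: [-0.0, -0.1, -1.8]
opening: 0.0591
grasp_force: 33.0
```

```bash
python3 s.py; python3 - <<'E'
from h import *
R=lean(0,-3.6);rows(np.array([.5685,.2856,.355]),R,16)
E
```

```text
hood-frame grasp [-0.0814 -0.002   0.2049] F [ 0.  -0.1 -1.8] [0.02 0.03 0.02] [-179.98    0.36  174.94] 0.0591
16 rows of [0.04, 0.52, 0.01] [-0.0, 0.0, -0.02] mm/row 20.8
```

Request:
carry_out:
  targets: "0.04 0.2 0 0 0 -0.02 -1;0.04 0.4 0 0 0 -0.02 -1;0.04 0.55 0 0 0 -0.02 -1;0.04 0.65 0 0 0 -0.02 -1;0.04 0.65 0 0 0 -0.02 -1;0.04 0.65 0 0 0 -0.02 -1;0.04 0.65 0 0 0 -0.02 -1;0.04 0.65 0 0 0 -0.02 -1"

```text
time: 19.07
ee_pos: [0.572, 0.1304, 0.3558]
tcp_rot: [-180.0, 0.1, 175.9]
wrist_force: [0.5, -0.9, -2.8]
opening: 0.0593
grasp_force: 33.0
```

Request:
carry_out:
  targets: "0.04 0.65 0 0 0 -0.02 -1;0.04 0.65 0 0 0 -0.02 -1;0.04 0.65 0 0 0 -0.02 -1;0.04 0.65 0 0 0 -0.02 -1;0.04 0.55 0 0 0 -0.02 -1;0.04 0.42 0 0 0 -0.02 -1;0.04 0.3 0 0 0 -0.02 -1;0.04 0.15 0 0 0 -0.02 -1"

```text
time: 19.73
ee_pos: [0.5702, 0.2914, 0.356]
tcp_rot: [-179.9, 0.1, 176.8]
wrist_force: [0.0, -0.9, -2.9]
opening: 0.0592
grasp_force: 33.0
```

```bash
python3 s.py; python3 - <<'E'
from h import *
from workcell import camera
R=lean(0,-3.6);rows(np.array([.5685,.2856,.262]),R,8)
im=camera("top")[:,:,::-1]; cv2.imwrite("pics/c4.png",cv2.hconcat([cv2.resize(camera("wrist")[:,:,::-1],(480,300)),cv2.resize(im[150:300,200:350],(300,300))]))
print(proj([[.5677,.2856,.008+.09],[.5677,.2856,.008]],cam("wrist"))*.75)
E
```

```text
hood-frame grasp [-0.1127  0.3359  0.201 ] F [ 0.1 -0.9 -2.9] [ 0.02 -0.04  0.01] [-1.7995e+02  1.4000e-01  1.7685e+02] 0.0592
8 rows of [0.0, -0.02, 0.29] [-0.0, 0.0, 0.01] mm/row 11.8
[[235.90682447 150.93632614]
 [237.1926376  129.82883916]]
```

View pics/c4.png

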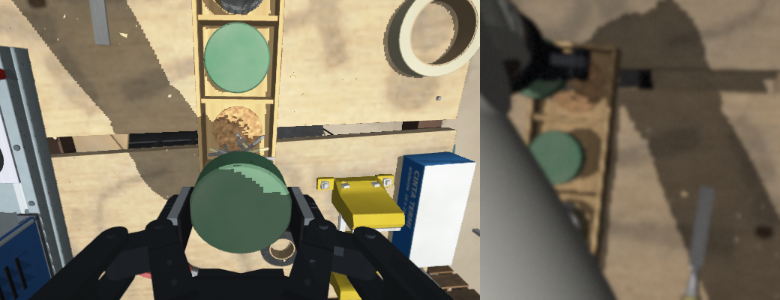

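The jar is held upright. The cork centre is at wrist (238,130) against a predicted (237,130), so the goal position is confirmed. Lowering.

Request:
carry_out:
  targets: "0.02 -0.05 0.15 0 0 0 -1;0.02 -0.05 0.35 0 0 0 -1;0 -0.04 0.4 0 0 0 -1;0 0 0.45 0 0 0 -1;0 0 0.45 0 0 0 -1;0 0 0.4 0 0 0 -1;0 0 0.2 0 0 0 -1;0 0 0.05 0 0 0 -1"

```text
time: 20.5
ee_pos: [0.5686, 0.283, 0.2568]
tcp_rot: [-179.9, 0.1, 176.7]
wrist_force: [0.0, 0.3, -2.9]
opening: 0.0586
grasp_force: 33.1
```

Request:
carry_out:
  targets: "0 0 0.02 0 0 0 -1;0 0 0.02 0 0 0 -1;0 0 0.02 0 0 0 -1;0 0 0.02 0 0 0 -1;0 0 0 0 0 0 -1;0 0 0 0 0 0 -1;0 0 0 0 0 0 -1;0 0 0 0 0 0 -1"

```text
time: 21.17
ee_pos: [0.5689, 0.2844, 0.2557]
tcp_rot: [-180.0, 0.2, 176.8]
wrist_force: [-0.2, -0.5, -2.9]
opening: 0.0594
grasp_force: 33.1
```

Request:
carry_out:
  targets: "0 0 0.02 0 0 0 -1;0 0 0.02 0 0 0 -1;0 0 0.02 0 0 0 -1;0 0 0.02 0 0 0 -1;0 0 0.02 0 0 0 -1;0 0 0.02 0 0 0 -1;0 0 0 0 0 0 -1;0 0 0 0 0 0 -1"

```text
time: 21.83
ee_pos: [0.5689, 0.2843, 0.2507]
tcp_rot: [-180.0, 0.2, 176.8]
wrist_force: [-0.1, 0.1, -1.7]
opening: 0.0588
grasp_force: 33.1
```

Request:
carry_out:
  targets: "0 0 0.012 0 0 0 -1;0 0 0.012 0 0 0 -1;0 0 0.012 0 0 0 -1;0 0 0.012 0 0 0 -1;0 0 0.012 0 0 0 -1;0 0 0 0 0 0 -1;0 0 0 0 0 0 -1;0 0 0 0 0 0 -1"

```text
time: 22.5
ee_pos: [0.5689, 0.2843, 0.2484]
tcp_rot: [-180.0, 0.2, 176.8]
wrist_force: [0.3, -0.6, -2.4]
opening: 0.0593
grasp_force: 33.1
```

Request:
carry_out:
  targets: "0 0 0.01 0 0 0 -1;0 0 0.01 0 0 0 -1;0 0 0.01 0 0 0 -1;0 0 0 0 0 0 -1;0 0 0 0 0 0 -1;0 0 0 0 0 0 -1;0 0 0 0 0 0 -1;0 0 0 0 0 0 -1"

```text
time: 23.17
ee_pos: [0.5689, 0.2843, 0.2481]
tcp_rot: [-180.0, 0.2, 176.8]
wrist_force: [-2.0, -0.5, 5.0]
opening: 0.0593
grasp_force: 33.8
```

Touchdown felt. Releasing and backing off.

Request:
carry_out:
  targets: "0 0 0 0 0 0 0.5;0 0 0 0 0 0 0.7;0 0 0 0 0 0 1;0 0 0 0 0 0 1;0 0 0 0 0 0 1;0 0 0 0 0 0 1;0 0 0 0 0 0 1;0 0 0 0 0 0 1"

```text
time: 23.83
ee_pos: [0.5689, 0.2843, 0.2471]
tcp_rot: [-180.0, 0.2, 176.8]
wrist_force: [-1.2, 0.1, -0.1]
opening: 0.0854
grasp_force: 0.0
```

Request:
carry_out:
  targets: "0 0 -0.1 0 0 0 1;0 0 -0.2 0 0 0 1;0 0 -0.4 0 0 0 1;0 0 -0.7 0 0 0 1;0 0 -0.7 0 0 0 1;0 0 -0.7 0 0 0 1;0 0 -0.3 0 0 0 1;0 0 0 0 0 0 1"

```text
time: 24.5
ee_pos: [0.5686, 0.2845, 0.376]
tcp_rot: [179.8, 0.5, 176.8]
wrist_force: [0.5, -0.8, 0.9]
opening: 0.0852
grasp_force: 0.0
```

```bash
python3 - <<'E'
from h import *
from workcell import camera
c=cam("wrist");cv2.imwrite("pics/w5.png",camera("wrist")[:,:,::-1]);print(proj([[.5677,.2856,.096],[.48,.2908,.093]],c))
E
```

```text
[[321.2347813  192.25713197]
 [321.55416945  77.63229965]]
```

View pics/w5.png

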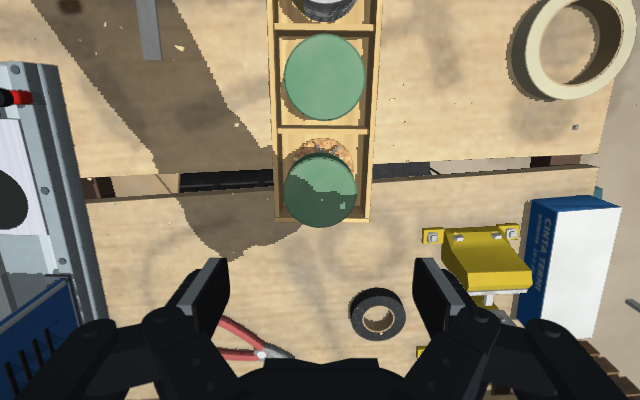

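The jar lid is at (320,190), predicted (321,192): it is upright on the pad, and the second jar and tin look undisturbed.

```bash
python3 -c "
from workcell import bot
print(bot.job_done())"
```

```text
the job is handed in; nothing more can be done
None
```

The job is handed in, with no verdict returned: the carrier is drawn out against the buffer, pushed in by my estimate from the pull force about 5–8 mm, and the jar stands upright on the cork pad within about 2 mm of centre, with the tin and second jar looking undisturbed.

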